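Raise the pasta press arm and push the mould in

TASK

Get the pasta press on the marble counter ready: push its counterweighted arm up by the wooden bar, past the balance point, so that it stays raised by itself. Then push the ravioli mould lying in front of it straight in between the guides until it rests against the back stop. Only push with the fingers: do not grip the bar or lift the mould, and leave the jar, the cup and the cutter ring alone.

Things in the scene. Friction and masses are not known exactly. Their poses are not given: they have to be found in the camera images.
- press: Fixed aluminium pasta press, open at the front. Origin on the counter, where the centre of the mould lies when home; x points level from the open front to the back stop, y left, z up. Two guides (16 mm high, 12 mm thick, 160 mm apart inside) run from x = -56 to 56 mm and flare to a mouth 191 mm wide at x = -93 mm. Between them is bare counter. x is within 0.35 rad of the world's.
- press_stop (a point): Middle of the front face of the back stop (20 mm high, 184 mm wide), at x = 44, z = 10 mm in the press frame.
- press_hinge (a point): On the arm's hinge axis, midway between the two 76 mm high cheeks behind the stop: x = 85, y = 0, z = 60 mm in the press frame. The axis is parallel to the press y axis.
- press_arm (a joint): Hinge angle of the press arm, rad: 0 = down (start), grows as the bar at its front is pushed up and over to the back, 1.4 = raised against its stop. Let go below the balance point, near 0.75 rad, it falls back; above it, it tips on by itself within about 2 s to 1.4 and stays. Lifting takes 1 to 4 N at the bar, less towards balance.
- press_plate (a point): Middle of the underside of the arm's pressing plate (66 x 100 x 12 mm), 85 mm in front of the hinge. With the arm down it is 14 mm above the counter and blocks the mould; with the arm raised it stands nearly upright, its underside facing the front at press x = 20 to 31 mm, 103 to 168 mm above the counter.
- counterweight (a point): Centre of the counterweight, a dark steel roller 52 mm thick and 70 mm wide on a rod above the hinge; with the arm down 30 mm behind and 85 mm above the hinge axis.
- lift_bar (a point): Centre of the wooden bar at the arm's front end (20 x 110 x 20 mm, long along the press y axis, a 3 mm steel strip on its back and rear top). With the arm down: 180 mm in front of and 100 mm above the hinge axis (x = -95, z = 160 mm in the press frame). Turns with the arm. Free beneath, down to the mould; a 14 mm rod joins the middle of its back to the arm.
- mould: Loose ravioli mould: a flat wooden block 88 (x) x 130 (y) x 20 mm with an aluminium top with six round pockets, 22 mm high over all, about 0.5 kg. Origin at the centre of its underside. It starts 100 to 135 mm in front of its final place, within 8 mm of the press centre line and turned up to 0.1 rad from it.
- jar: Bystander: closed glass jar with steel lid, 68 mm diameter, 110 mm high, origin at the centre of its underside.
- mug: Bystander: white open ceramic cup, 76 mm diameter, 85 mm high, origin at the centre of its underside.
- cutter: Bystander: steel cutter ring, 64 mm diameter, 40 mm high, origin at the centre of its underside.
Mind the look-alikes: they are no part of the job. There is more than one size of the mould; the one meant has the size given above.

How it is judged:
By the outcome, as a careful person would: the job done as asked, in the order asked, and still so for the second after the job is handed in, with the robot touching nothing.
It also fails if it takes over 45 s, if anything falls off the work surface, if the arm or the gripper's body presses on something with over 40 N, if the wrist force passes 120 N, or if a joint passes its speed limit or range.

ROBOT

A 6-joint arm with a two-finger parallel gripper is mounted at the origin on the work surface. World frame = base frame: x ahead of the robot, y to its left, z up, the work surface at z = 0. Lengths are in m, angles in rad, forces in N, time in s.
With the tool pointing down it reaches from about 0.325 to 0.875 m from the base axis. Payload 4.4 kg.
Tool frame: the origin (TCP) lies midway between the tips of the shut fingers; the grasp point (between the pads) lies bot.tcp_to_grasp behind it (bot.tcp_to_grasp is the distance from the TCP to the grasp point, in m); z points along the fingers, y is the line along which they close (so a half turn about z gives the same grasp; the last joint's range is limited). The gripper opens to 85 mm and grips with 20 to 120 N. Pads are 22 mm wide; open, the fingers measure 114 mm over their backs; the gripper's body (76 mm by 85 mm) begins 54 mm behind the grasp point. The pads swing forward as they close: fully open they stand 13 mm farther back than shut.
Start: joints at [1.181, 0.207, 1.542, -0, 1.393, -0.15], TCP at [0.137, 0.559, 0.198] pointing down, gripper open.
Joint ranges: [-2.73, 2.73], [-0.86, 2.22], [0.23, 2.46], [-1.11, 4.25], [0.08, 2.63], [-2.82, 2.82]. Speed limits (rad/s): [2.79, 2.79, 3.14, 3.14, 3.14, 3.14].

INTERFACE

Orientations are given as a unit quaternion [x, y, z, w].
In Python, from station import monitor, optics, bot gives the robot as it stands. The module is installed in compiled form; this text tells all that it offers.
- The arm moves only by the tool jog_arm, never from a script. Its argument "targets" is a list of rows, each an object with "translation": the shift along the tool's x, y, z in mm, a list of three; "twist": the turn about the tool's z in degrees. In form: [{"translation": [tx, ty, tz], "twist": twist}, ...]. A call has exactly 10 rows; each row is the pose to reach, as a shift and turn from the pose commanded when the call began, along the tool's axes at that moment; what a row does not reach only later rows make up. A row lasts 1/8 s, in which the tool goes at most 62.5 mm and 10.7 degrees, less where a joint would pass 70% of its speed; a pose out of reach is approached as far as the arm can. A call with a gripper value outside its range is refused whole. "fingers" is the finger opening in mm, from 0 to 85.4, set as the call begins (left out, the last holds). The fingers move at their own pace and stop on an object; "newtons" is the grip in N (left out, the last holds). Time passes only in rows, so rows that repeat a pose let the fingers close, or fill a call up. It gives the time, the measured TCP pose, the force, the opening and the grip force at its end, in the units of the state.
- monitor.read_state(): the state, without advancing time (a new reading comes with each control period).
- optics.capture(name): name is "scene" or "top"; returns a dict with "frame" (384x512x3 uint8, red, green, blue), "intrinsics" (3x3 intrinsics, pixels), "rvec" (rotation vector, rad) and "tvec" (3), from world to camera coordinates, as OpenCV has them. Camera axes: x right, y down, z forward; pixel columns grow to the right and rows downward; lengths in m; the calibration is good to about 2 mm. A picture is of the moment at which its call begins. There is no depth.
- bot.hand_in(): hands the job in; it is judged then, once.
The state is a dict: "time": time; "joint_positions": joint angles; "dq": joint speeds; "effort": joint torques, N m; "tcp_pos": TCP position; "ee_rot": TCP orientation; "wrist_force": force on the tool from outside, world axes, zero at the start; "torque": the same for the moment, N m; "grip_width": finger opening in m; "finger_force": force on a finger pad.
Only numpy, scipy, OpenCV 4.12 (cv2) and the standard library are available. Lean on these libraries where they do the work, as an engineer would, in place of code of your own. Each camera call takes 0.05 s, during which the arm holds its last target. There are 200 camera calls.

## Working session

There is one attempt and no reset: what is moved stays moved. The work goes in short steps, Python scripts to look and compute and a tool call to move; the robot and the scene stay as the last step left them, time stands still between calls to the robot, and variables do not carry over. Pictures are saved under pics/ and viewed, at most 10 in all, crops included, and the job is handed in when it is done.

Besides the shell and the picture viewer there is one more tool, called after ">>>" as name(argument=value, ...), one argument or row to a line, values as JSON. jog_arm: Moves the arm, as the interface text tells. Its arguments: {"type":"object","properties":{"targets":{"type":"array","items":{"type":"object","properties":{"translation":{"type":"array","items":{"type":"number"}},"twist":{"type":"number"}}}},"fingers":{"type":"number"},"newtons":{"type":"number"}},"required":["targets"]}

```bash
mkdir -p pics; cat > h.py <<'E'
import numpy as np, cv2
from station import monitor, optics, bot
def cap(n,save=None):
    c=optics.capture(n); 
    if save: cv2.imwrite('pics/'+save,c['frame'][:,:,::-1])
    return c
def ray(c,u,v):
    R=cv2.Rodrigues(np.array(c['rvec'],float))[0]; t=np.array(c['tvec'],float).ravel()
    d=R.T@np.linalg.inv(c['intrinsics'])@np.array([u,v,1.]); return -R.T@t,d
def onz(c,u,v,z):
    o,d=ray(c,u,v); return o+d*(z-o[2])/d[2]
def proj(c,P):
    return cv2.projectPoints(np.array(P,float).reshape(-1,3),np.array(c['rvec'],float),np.array(c['tvec'],float),np.array(c['intrinsics'],float),None)[0].reshape(-1,2)
E
python3 - <<'E'
from h import *
a=cap('scene');b=cap('top')
f=[cv2.resize(x['frame'][:,:,::-1],(800,600),interpolation=cv2.INTER_CUBIC) for x in (a,b)]
cv2.imwrite('pics/a.png',f[0]);cv2.imwrite('pics/b.png',f[1])
print(ray(a,256,192),ray(b,256,192)); print(monitor.read_state(), bot.tcp_to_grasp)
E
```

```text
(array([ 1.06226344, -0.4299043 ,  0.79013593]), array([-0.49440225,  0.51475441, -0.70052109])) (array([0.50477377, 0.04214709, 0.93427419]), array([ 0.05677823,  0.01651625, -0.99825437]))
{'time': 0.1, 'joint_positions': array([ 1.18048631e+00,  2.07356332e-01,  1.54284267e+00,  4.84273173e-06,
        1.39348727e+00, -1.50504931e-01]), 'dq': array([-0.00107811, -0.00230037, -0.00182925,  0.00092277, -0.00147834,
        0.00062527]), 'effort': array([-3.45773178e-04, -3.84097624e+01, -2.92547947e+01, -1.51530253e-04,
        4.78809627e-03,  3.53980704e-05]), 'tcp_pos': array([0.13628892, 0.55783003, 0.19661473]), 'ee_rot': array([ 1.19615814e-01,  9.92819702e-01, -1.00813162e-03, -2.81923744e-04]), 'wrist_force': array([ 0.29189158, -0.27379656,  1.13643454]), 'torque': array([-0.02816857, -0.00469362,  0.0046123 ]), 'finger_force': 0.0, 'grip_width': 0.08517631917467414} 0.0187
```

View pics/a.png

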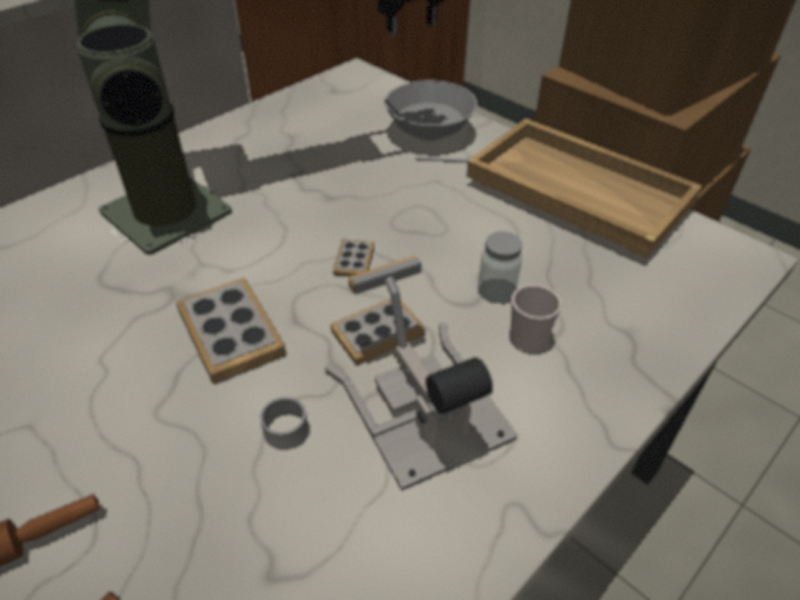

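View pics/b.png

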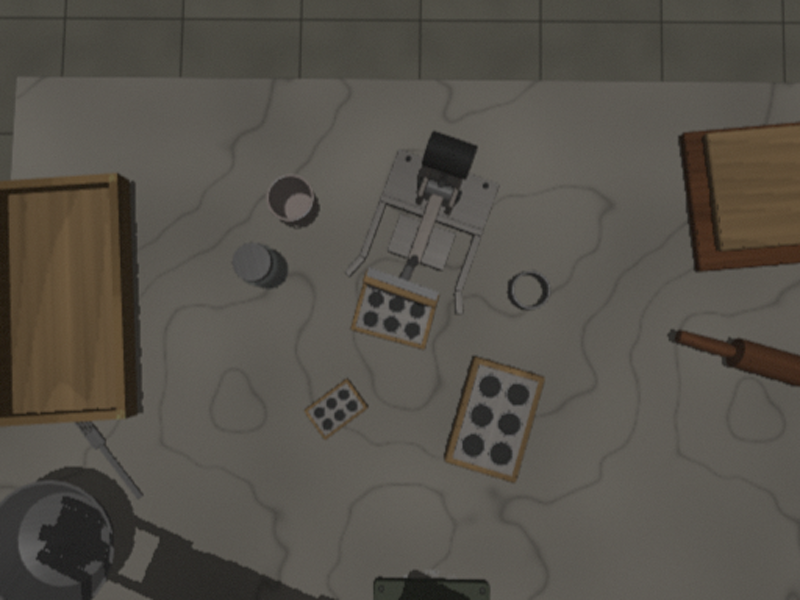

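The pictures show the press at about (435,220) in the top view, with three moulds: small (335,408), large (495,418) and middle (398,310). The middle one lies in front of the press and looks the right size. I'll confirm that in one enlarged crop and measure from it.

```bash
python3 - <<'E'
from h import *
b=cap('top');a=cap('scene')
im=b['frame'][78:228,200:340,::-1]
im=cv2.convertScaleAbs(cv2.resize(im,None,fx=4,fy=4,interpolation=cv2.INTER_CUBIC),alpha=1.8)
cv2.imwrite('pics/c.png',im)
im=a['frame'][140:320,190:340,::-1]
im=cv2.convertScaleAbs(cv2.resize(im,None,fx=3.3,fy=3.3,interpolation=cv2.INTER_CUBIC),alpha=1.3)
cv2.imwrite('pics/d.png',im)
E
```

```text
(no output)
```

View pics/c.png

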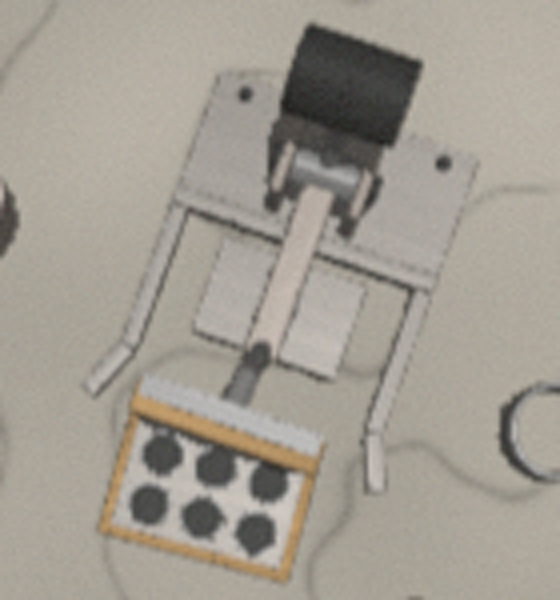

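View pics/d.png

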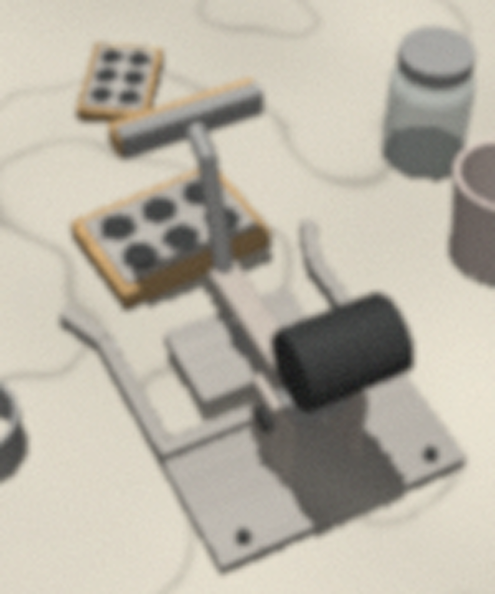

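The crop confirms the middle mould (130 mm-like width, between the flares). Guides' knees are near (140,345) and (367,432), its front corners at (98,528) and (285,580).

```bash
cat > m.py <<'E'
from h import *
b=cap('top');a=cap('scene')
def C(u,v,z): return onz(b,200+(u+.5)/4-.5,78+(v+.5)/4-.5,z)
L1,L2=C(187,212,.016),C(140,343,.016);R1,R2=C(412,290,.016),C(367,432,.016)
n=lambda v:v/np.linalg.norm(v)
s1,s2=C(187,212,.02),C(428,290,.02)
d=n(s1-s2); print('stop',s1,s2,np.linalg.norm(s1-s2),'yaw',np.arctan2(-d[0],d[1]))
for p,q in((L2,L1),(R2,R1)): print('guide',p,q,np.arctan2(*(q-p)[[1,0]]),np.linalg.norm(q-p))
print('knee width',np.linalg.norm(L2-R2))
for nm,p in (('LT',C(83,388,.016)),('RT',C(374,492,.016))): print(nm,p)
fl,fr=C(98,528,.022),C(285,580,.022); w=fl-fr
print('mould',fl,fr,np.linalg.norm(w),'yaw',np.arctan2(-w[0],w[1]))
print('bar front top',C(133,410,.17),C(318,470,.17)); B=C(133,410,.17)-C(318,470,.17);print(np.linalg.norm(B))
print('bar back top',C(147,375,.17),C(324,437,.17))
# press frame
yaw=np.mean([np.arctan2(*(L1-L2)[[1,0]]),np.arctan2(*(R1-R2)[[1,0]]),np.arctan2(-d[0],d[1])])
ex=np.array([np.cos(yaw),np.sin(yaw),0]);ey=np.array([-ex[1],ex[0],0])
mid=(L2+R2)/2; O=(L1+L2+R1+R2)/4; sm=(s1+s2)/2
print('yaw',yaw,'knee mid',mid+ex*.056,'stop mid',sm-ex*.044)
for O in (mid+ex*.056,sm-ex*.044):
  O=O.copy();O[2]=0
  P=[O+ex*x+ey*y+np.array([0,0,z]) for x,y,z in [(-.105,.055,.17),(-.105,-.055,.17),(-.105,.055,.15),(-.085,.055,.17),(-.085,-.055,.17),(.044,.092,.02),(.044,-.092,.02),(-.056,.08,.016),(-.056,-.08,.016)]]
  print('top',(proj(b,P)-[200,78])*4); print('scene',(proj(a,P)-[190,140])*3.3)
E
python3 m.py
```

```text
stop [0.71941063 0.0853047  0.02      ] [ 0.66926233 -0.07448364  0.02      ] 0.16747288764257093 yaw -0.3041070550847647
guide [0.63214725 0.11514795 0.016     ] [0.72034968 0.08549352 0.016     ] -0.3243361692390358 0.09305403175858198
guide [ 0.57516393 -0.03555548  0.016     ] [ 0.66984794 -0.06442382  0.016     ] -0.29593824391260276 0.09898708476584406
knee width 0.16111679708562343
LT [0.6016862  0.15232256 0.016     ]
RT [ 0.53572815 -0.04051311  0.016     ]
mould [0.50933607 0.1398161  0.022     ] [0.4774204  0.01731086 0.022     ] 0.12659440758010732 yaw -0.25485972336215856
bar front top [0.57366251 0.10605176 0.17      ] [0.54212499 0.0040597  0.17      ]
0.10675671119539926
bar back top [0.59310682 0.09871023 0.17      ] [0.56027722 0.00098128 0.17      ]
yaw -0.3081271560788011 knee mid [0.65701817 0.02281286 0.016     ] stop mid [0.65240874 0.01875461 0.02      ]
top [[129.65633669 408.50887463]
 [319.77679493 471.91003249]
 [132.60204881 411.73364337]
 [141.33029501 374.17607505]
 [331.24793248 437.32814905]
 [167.86911327 199.21881338]
 [432.165937   285.89050404]
 [
[... 158 characters left out ...]
129029  93.40693468]
 [114.61899928 144.62134323]
 [390.24243512 345.02274749]
 [155.84324962 446.28894652]
 [303.20332009 260.68126394]
 [109.18273538 337.96822814]]
top [[136.86848488 416.96752714]
 [327.1074067  480.43697647]
 [139.63265979 419.97928406]
 [148.53782592 382.60818072]
 [338.57365441 445.82821721]
 [173.85970465 206.15200002]
 [438.29322922 292.90133141]
 [143.04027643 354.82646576]
 [373.00767327 431.1815459 ]]
scene [[238.58667526  76.00182085]
 [ 92.63762949 125.80643379]
 [238.011596    97.82881624]
 [252.67753974  93.03360365]
 [105.25436259 144.21829884]
 [381.49879207 344.59625319]
 [146.58628567 445.80543127]
 [295.00373664 260.30135066]
 [100.59502592 337.54758538]]
```

>>> jog_arm(
  targets=[
    {"translation": [-25,-20,0],"twist": 0.5},
    {"translation": [-65,-52,0],"twist": 1},
    {"translation": [-105,-84,0],"twist": 2},
    {"translation": [-150,-120,0],"twist": 3},
    {"translation": [-195,-155,0],"twist": 3.9},
    {"translation": [-240,-190,0],"twist": 3.9},
    {"translation": [-285,-226,0],"twist": 3.9},
    {"translation": [-330,-262,0],"twist": 3.9},
    {"translation": [-365,-290,0],"twist": 3.9},
    {"translation": [-390,-310,0],"twist": 3.9},
  ],
  fingers=0,
)

```text
time: 1.55
tcp_pos: [0.4429, 0.163, 0.1978]
ee_rot: [0.154, 0.988, 0.0, 0.0]
wrist_force: [0.8, 0.6, 0.2]
grip_width: 0.0002
finger_force: 0.0
```

>>> jog_arm(
  targets=[
    {"translation": [-15,-15,5],"twist": 0},
    {"translation": [-35,-30,15],"twist": 0},
    {"translation": [-55,-45,30],"twist": 0},
    {"translation": [-75,-58,45],"twist": 0},
    {"translation": [-90,-66,55],"twist": 0},
    {"translation": [-100,-70,60],"twist": 0},
    {"translation": [-103,-70,60],"twist": 0},
    {"translation": [-103,-70,60],"twist": 0},
    {"translation": [-103,-70,60],"twist": 0},
    {"translation": [-103,-70,60],"twist": 0},
  ],
)

```text
time: 2.8
tcp_pos: [0.5187, 0.0673, 0.138]
ee_rot: [0.153, 0.988, 0.0, 0.0]
wrist_force: [-0.4, 0.0, -0.6]
grip_width: 0.0001
finger_force: 0.0
```

```bash
python3 - <<'E'
from h import *
a=cap('scene');b=cap('top')
x=cv2.resize(a['frame'][110:300,190:340,::-1],(450,570),interpolation=cv2.INTER_CUBIC)
y=cv2.convertScaleAbs(cv2.resize(b['frame'][78:268,200:316,::-1],(348,570),interpolation=cv2.INTER_CUBIC),alpha=1.8)
cv2.imwrite('pics/e.png',np.hstack([x,y]));print(monitor.read_state()['tcp_pos'])
E
```

```text
[0.51866302 0.06715724 0.13793059]
```

View pics/e.png

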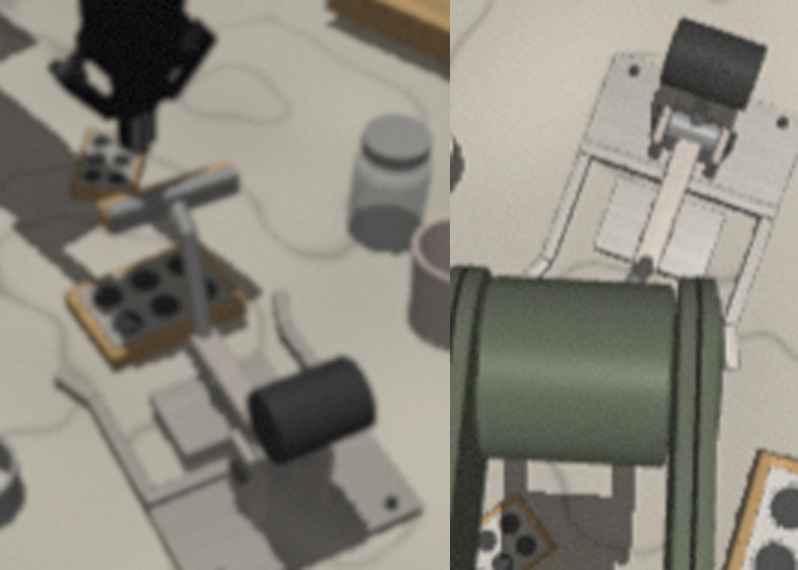

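>>> jog_arm(
  targets=[
    {"translation": [-8,-2,0],"twist": 0},
    {"translation": [-16,-2,0],"twist": 0},
    {"translation": [-23,-2,0],"twist": 0},
    {"translation": [-28,-2,0],"twist": 0},
    {"translation": [-33,-2,-8],"twist": 0},
    {"translation": [-39,-2,-17],"twist": 0},
    {"translation": [-44,-2,-26],"twist": 0},
    {"translation": [-50,-2,-35],"twist": 0},
    {"translation": [-57,-2,-43],"twist": 0},
    {"translation": [-64,-2,-51],"twist": 0},
  ],
)

```text
time: 4.15
tcp_pos: [0.5796, 0.0454, 0.1893]
ee_rot: [0.153, 0.988, -0.0, 0.0]
wrist_force: [0.3, -0.8, 0.8]
grip_width: -0.0002
finger_force: 0.0
```

```bash
python3 - <<'E'
from h import *
a=cap('scene')
x=cv2.resize(a['frame'][100:300,190:340,::-1],(450,600),interpolation=cv2.INTER_CUBIC)
cv2.imwrite('pics/f.png',x);s=monitor.read_state();print(s['tcp_pos'],s['wrist_force'])
E
```

```text
[0.58124996 0.04500019 0.19062794] [0.92810644 0.20126629 0.08517164]
```

View pics/f.png

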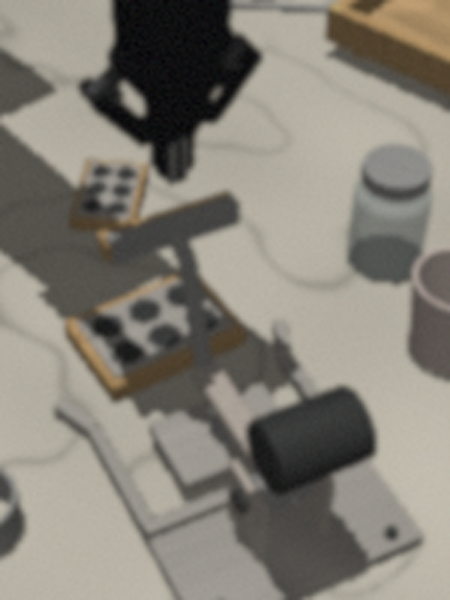

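The bar did not move: the picture shows the fingertip at (175,175) passing above the bar. I'll back off level, go lower and press in harder before rising.

>>> jog_arm(
  targets=[
    {"translation": [10,0,0],"twist": 0},
    {"translation": [30,0,0],"twist": 0},
    {"translation": [50,0,0],"twist": 0},
    {"translation": [62,0,0],"twist": 0},
    {"translation": [65,0,5],"twist": 0},
    {"translation": [65,0,25],"twist": 0},
    {"translation": [65,0,48],"twist": 0},
    {"translation": [65,0,60],"twist": 0},
    {"translation": [65,0,62],"twist": 0},
    {"translation": [65,0,62],"twist": 0},
  ],
)

```text
time: 5.45
tcp_pos: [0.5178, 0.0652, 0.1272]
ee_rot: [0.153, 0.988, 0.0, 0.0]
wrist_force: [-0.9, 0.3, 0.7]
grip_width: 0.0005
finger_force: 0.0
```

>>> jog_arm(
  targets=[
    {"translation": [-8,0,0],"twist": 0},
    {"translation": [-16,0,0],"twist": 0},
    {"translation": [-22,0,0],"twist": 0},
    {"translation": [-27,0,0],"twist": 0},
    {"translation": [-31,0,0],"twist": 0},
    {"translation": [-35,0,0],"twist": 0},
    {"translation": [-38,0,0],"twist": 0},
    {"translation": [-40,0,0],"twist": 0},
    {"translation": [-41,0,0],"twist": 0},
    {"translation": [-42,0,0],"twist": 0},
  ],
)

```text
time: 6.7
tcp_pos: [0.5436, 0.0567, 0.1266]
ee_rot: [0.152, 0.988, 0.001, -0.016]
wrist_force: [-35.8, 8.8, 28.6]
grip_width: -0.0002
finger_force: 18.8
```

The finger is now in contact (36 N, and friction locks it). I'll ease the push and rise along the bar's arc.

>>> jog_arm(
  targets=[
    {"translation": [6,0,0],"twist": 0},
    {"translation": [8,0,-4],"twist": 0},
    {"translation": [3,0,-14],"twist": 0},
    {"translation": [-3,0,-23],"twist": 0},
    {"translation": [-8,0,-32],"twist": 0},
    {"translation": [-14,0,-40],"twist": 0},
    {"translation": [-20,0,-48],"twist": 0},
    {"translation": [-27,0,-56],"twist": 0},
    {"translation": [-35,0,-64],"twist": 0},
    {"translation": [-42,0,-71],"twist": 0},
  ],
)

```text
time: 7.95
tcp_pos: [0.5986, 0.0395, 0.1987]
ee_rot: [0.153, 0.988, -0.0, 0.001]
wrist_force: [-0.5, 0.3, -0.1]
grip_width: 0.0
finger_force: 0.0
```

```bash
python3 - <<'E'
from h import *
a=cap('scene')
x=cv2.resize(a['frame'][100:300,190:340,::-1],(450,600),interpolation=cv2.INTER_CUBIC)
cv2.imwrite('pics/g.png',x);s=monitor.read_state();p=s['tcp_pos']-[.6555,.0215,0];print(s['tcp_pos'],p[0]*.953-p[1]*.303,p[0]*.303+p[1]*.953,s['wrist_force'])
E
```

```text
[0.60023363 0.03900582 0.19996531] -0.05797311265307338 -6.26605821494354e-05 [1.35651106 0.26002718 0.71046832]
```

View pics/g.png

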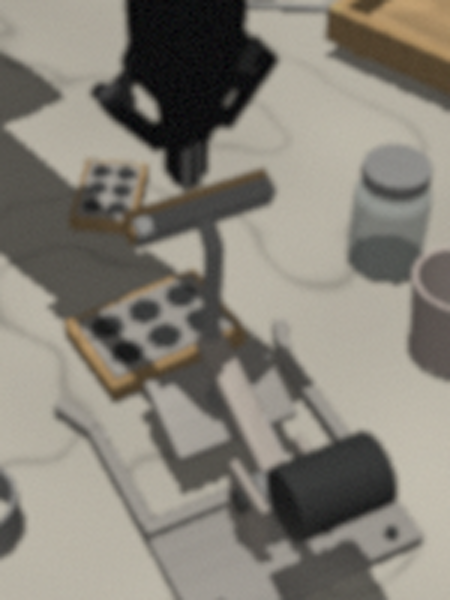

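```bash
python3 - <<'E'
from h import *
a=cap('scene')
x=cv2.resize(a['frame'][100:300,190:340,::-1],(450,600),interpolation=cv2.INTER_CUBIC)
cv2.imwrite('pics/h.png',x);s=monitor.read_state();print(s['tcp_pos'],s['wrist_force'],s['time'])
ex=np.array([.953,-.303,0]);ey=np.array([.303,.953,0]);O=np.array([.6555,.0215,0])
for t in np.arange(0,1.5,.1):
  q=[]
  for y in(.055,-.055):
    rx,rz=-.170,.110
    X=rx*np.cos(t)+rz*np.sin(t)+.085;Z=-rx*np.sin(t)+rz*np.cos(t)+.06
    q.append(O+ex*X+ey*y+np.array([0,0,Z]))
  print(round(t,1),((proj(a,q)-[190,100])*3).round().tolist())
E
```

```text
[0.599667   0.03920756 0.19952863] [-0.33529066 -0.16948999 -0.04267627] 8.05
0.0 [[235.0, 205.0], [101.0, 251.0]]
0.1 [[244.0, 197.0], [107.0, 245.0]]
0.2 [[254.0, 192.0], [115.0, 240.0]]
0.3 [[265.0, 190.0], [123.0, 239.0]]
0.4 [[278.0, 190.0], [134.0, 240.0]]
0.5 [[292.0, 193.0], [145.0, 244.0]]
0.6 [[307.0, 199.0], [157.0, 252.0]]
0.7 [[323.0, 208.0], [171.0, 262.0]]
0.8 [[340.0, 220.0], [186.0, 276.0]]
0.9 [[358.0, 236.0], [202.0, 294.0]]
1.0 [[376.0, 255.0], [218.0, 315.0]]
1.1 [[395.0, 277.0], [235.0, 339.0]]
1.2 [[414.0, 301.0], [252.0, 366.0]]
1.3 [[432.0, 329.0], [269.0, 395.0]]
1.4 [[449.0, 358.0], [286.0, 427.0]]
```

View pics/h.png

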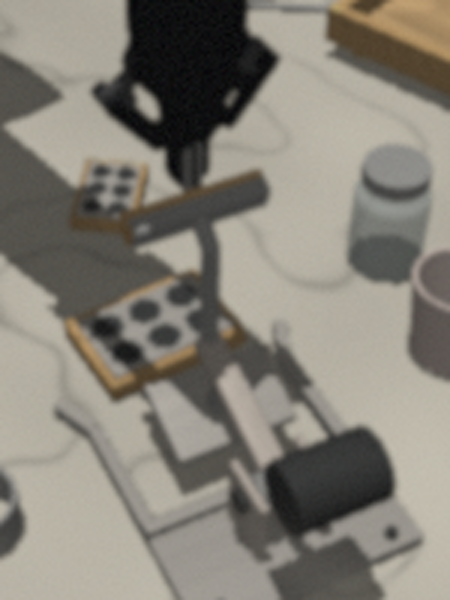

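The bar is at about 0.35 rad with the finger at its front edge. I'll continue along the arc now, rising a little less than the bar.

>>> jog_arm(
  targets=[
    {"translation": [-10,0,-3],"twist": 0},
    {"translation": [-18,0,-8],"twist": 0},
    {"translation": [-27,0,-13],"twist": 0},
    {"translation": [-36,0,-18],"twist": 0},
    {"translation": [-45,0,-23],"twist": 0},
    {"translation": [-55,0,-28],"twist": 0},
    {"translation": [-65,0,-32],"twist": 0},
    {"translation": [-75,0,-36],"twist": 0},
    {"translation": [-88,0,-40],"twist": 0},
    {"translation": [-104,0,-44],"twist": 0},
  ],
)

```text
time: 9.3
tcp_pos: [0.6969, 0.0082, 0.2419]
ee_rot: [0.153, 0.988, 0.0, -0.0]
wrist_force: [-0.3, 0.2, 0.5]
grip_width: 0.0001
finger_force: 0.0
```

```bash
python3 - <<'E'
from h import *
a=cap('scene')
x=cv2.resize(a['frame'][100:300,190:340,::-1],(450,600),interpolation=cv2.INTER_CUBIC)
cv2.imwrite('pics/i.png',x);s=monitor.read_state();p=s['tcp_pos']-[.6555,.0215,0];print(s['tcp_pos'],p[0]*.953-p[1]*.303,p[0]*.303+p[1]*.953,s['wrist_force'])
E
```

```text
[0.698891   0.00713834 0.24229706] 0.045703211576183775 -0.0005391904137673799 [-0.02123119 -0.10522589  0.6773791 ]
```

View pics/i.png

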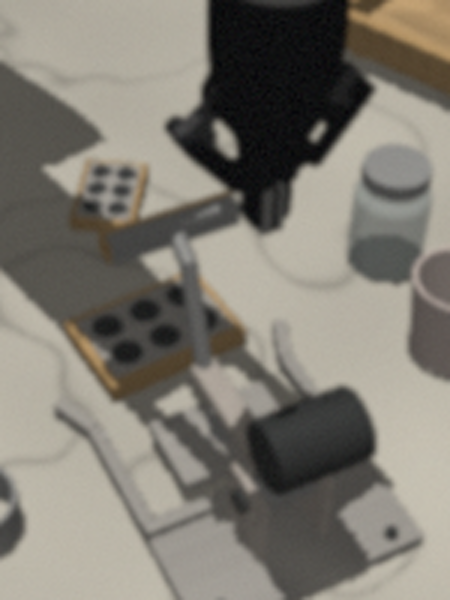

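```bash
python3 - <<'E'
from h import *
a=cap('scene')
f=lambda P:((proj(a,P)-[190,100])*3).round(1).tolist()
print('tcp i',f([.6989,.0071,.2423]),'h',f([.5997,.0392,.1995]),'f',f([.58125,.045,.1906]),'e',f([.5187,.0672,.138]))
s=monitor.read_state();print(s['joint_positions'],s['tcp_pos'],s['ee_rot'])
# bar back face ends & counterweight, arm now at 0
g=cv2.cvtColor(a['frame'],cv2.COLOR_RGB2GRAY)
# counterweight dark blob in crop area
m=(g[220:290,265:330]<60).astype(np.uint8)
n,l,st,c=cv2.connectedComponentsWithStats(m);k=1+np.argmax(st[1:,4]);print('cw',st[k],c[k]+[265,220])
ex=np.array([.953,-.303,0]);ey=np.array([.303,.953,0]);O=np.array([.6555,.0215,0])
for t in (0,.2,.35,1.4):
  w=lambda rx,rz,y:O+ex*(rx*np.cos(t)+rz*np.sin(t)+.085)+ey*y+np.array([0,0,-rx*np.sin(t)+rz*np.cos(t)+.06])
  print(t,'cw',proj(a,w(.03,.085,0)),'bar edges FB,FT,BT,BB right/left',[f(w(x,z,y)) for x,z in((-.19,.09),(-.19,.11),(-.17,.11),(-.17,.09)) for y in(.055,-.055)])
E
```

```text
tcp i [[263.0, 267.1]] h [[186.4, 219.0]] f [[173.8, 212.3]] e [[137.8, 211.8]]
[-1.12897838e-01  4.40796192e-01  1.14714503e+00 -2.14937863e-04
  1.55226245e+00 -1.37516577e+00] [0.69782296 0.00755753 0.24195658] [ 1.53651143e-01  9.88124907e-01 -7.86396181e-05  6.98338578e-04]
cw [  7  10  42  35 895] [292.37765363 247.96312849]
0 cw [[293.57182696 247.08958316]] bar edges FB,FT,BT,BB right/left [[[221.7, 209.1]], [[91.2, 254.6]], [[222.3, 189.3]], [[89.8, 234.6]], [[235.2, 204.8]], [[101.4, 251.4]], [[234.4, 224.7]], [[102.6, 271.3]]]
0.2 cw [[297.72986739 255.51805365]] bar edges FB,FT,BT,BB right/left [[[237.0, 189.8]], [[101.4, 236.4]], [[240.5, 172.4]], [[102.5, 219.1]], [[253.7, 192.2]], [[114.8, 240.3]], [[249.9, 209.5]], [[113.4, 257.4]]]
0.35 cw [[300.46276726 262.09599546]] bar edges FB,FT,BT,BB right/left [[[252.2, 181.3]], [[112.6, 229.1]], [[258.1, 166.3]], [[115.9, 214.5]], [[271.2, 189.3]], [[128.3, 238.9]], [[265.0, 203.9]], [[124.8, 253.1]]]
1.4 cw [[305.31952495 298.49881169]] bar edges FB,FT,BT,BB right/left [[[429.9, 313.1]], [[266.3, 379.2]], [[451.0, 331.1]], [[284.9, 399.6]], [[449.4, 358.1]], [[286.0, 427.0]], [[428.7, 339.9]], [[267.7, 406.3]]]
```

```bash
python3 - <<'E'
from h import *
a=cap('scene');g=cv2.cvtColor(a['frame'],cv2.COLOR_RGB2GRAY)
print(g[160:196,268:290:2])
p=np.array(monitor.read_state()['tcp_pos'])
for dz in (0,.01,.02,.03,.04,.073): print(dz,proj(a,p+[0,0,dz]))
E
```

```text
[[ 15  17  17  15  16  12   8  21  29  39 125]
 [ 17  16  11  13  15  11  18  33  42  54 150]
 [ 15  21  12  16  14  21  27  35  52  65 161]
 [ 40  28   7  15  15  32  41  38  56  69 165]
 [ 76  59  11  14  14  45  52  39  55  71 165]
 [104  85  21  15  21  50  55  43  52  77 165]
 [108  94  23  11  21  57  58  44  53  80 169]
 [ 88  81  19  10  25  58  57  43  52  84 169]
 [ 73  63  17  16  24  60  58  43  53  88 170]
 [ 69  55  18  17  24  54  53  43  52  97 171]
 [ 70  62  17  16  27  59  55  42  51 107 175]
 [ 74  84  26  12  28  59  54  46  60 123 179]
 [ 78 108  55  14  23  57  52  48  82 146 181]
 [ 88 133  92  25  26  59  52  47 109 166 180]
 [116 159 126  50  31  58  54  48 126 178 181]
 [153 173 153  85  39  61  51  62 135 182 182]
 [175 179 168 120  66  63  65  99 149 182 182]
 [181 181 174 145 100  83 103 145 168 182 183]
 [182 181 178 163 130 122 147 172 179 181 182]
 [181 182 179 168 152 155 173 181 181 183 180]
 [182 182 179 172 160 171 180 182 183 182 182]
 [180 181 181 176 163 173 181 181 181 182 182]
 [181 181 182 177 165 170 179 183 183 182 181]
 [181 182 182 179 169 168 179 180 182 183 181]
 [182 182 182 180 174 166 178 181 181 180 183]
 [183 182 182 181 176 169 174 181 183 179 181]
 [181 181 183 182 179 170 169 179 182 182 182]
 [182 182 181 182 182 175 170 174 182 182 181]
 [183 181 181 182 183 178 170 172 180 180 181]
 [181 183 183 182 182 180 175 171 174 180 179]
 [182 182 183 182 181 183 177 172 168 175 179]
 [182 182 181 180 182 182 180 176 169 171 177]
 [182 182 183 183 181 183 180 179 171 167 167]
 [181 182 183 181 183 182 182 180 175 168 164]
 [182 182 181 182 181 180 183 180 179 173 168]
 [183 183 180 182 183 183 181 181 180 178 171]]
0 [[277.18621458 188.55347319]]
0.01 [[277.42727694 184.70018032]]
0.02 [[277.67270213 180.7771494 ]]
0.03 [[277.92260965 176.78246995]]
0.04 [[278.17712344 172.71416104]]
0.073 [[279.05134677 158.74002385]]
```

The real fingertips sit about 29 mm above the reported TCP (predicted row 188, seen at row 176). That is why the finger slid over the bar. I'll go back and repeat the push lower.

>>> jog_arm(
  targets=[
    {"translation": [20,0,0],"twist": 0},
    {"translation": [65,0,0],"twist": 0},
    {"translation": [110,0,0],"twist": 0},
    {"translation": [155,0,0],"twist": 0},
    {"translation": [185,0,0],"twist": 0},
    {"translation": [195,0,20],"twist": 0},
    {"translation": [195,0,60],"twist": 0},
    {"translation": [195,0,105],"twist": 0},
    {"translation": [195,0,135],"twist": 0},
    {"translation": [195,0,143],"twist": 0},
  ],
)

```text
time: 10.7
tcp_pos: [0.5077, 0.0677, 0.0963]
ee_rot: [0.153, 0.988, -0.0, -0.003]
wrist_force: [0.0, 0.3, 0.5]
grip_width: 0.0001
finger_force: 0.0
```

>>> jog_arm(
  targets=[
    {"translation": [-5,0,0],"twist": 0},
    {"translation": [-13,0,0],"twist": 0},
    {"translation": [-20,0,0],"twist": 0},
    {"translation": [-25,0,0],"twist": 0},
    {"translation": [-29,0,0],"twist": 0},
    {"translation": [-32,0,0],"twist": 0},
    {"translation": [-34,0,0],"twist": 0},
    {"translation": [-34,0,0],"twist": 0},
    {"translation": [-34,0,0],"twist": 0},
    {"translation": [-34,0,0],"twist": 0},
  ],
)

```text
time: 11.95
tcp_pos: [0.5428, 0.0571, 0.0986]
ee_rot: [0.153, 0.988, -0.0, -0.0]
wrist_force: [-0.8, 0.1, -0.7]
grip_width: 0.0
finger_force: 0.0
```

>>> jog_arm(
  targets=[
    {"translation": [-5,0,-2],"twist": 0},
    {"translation": [-10,0,-7],"twist": 0},
    {"translation": [-15,0,-14],"twist": 0},
    {"translation": [-19,0,-20],"twist": 0},
    {"translation": [-23,0,-26],"twist": 0},
    {"translation": [-28,0,-33],"twist": 0},
    {"translation": [-33,0,-40],"twist": 0},
    {"translation": [-38,0,-47],"twist": 0},
    {"translation": [-44,0,-54],"twist": 0},
    {"translation": [-50,0,-60],"twist": 0},
  ],
)

```text
time: 13.2
tcp_pos: [0.5865, 0.0425, 0.1595]
ee_rot: [0.153, 0.988, -0.0, -0.005]
wrist_force: [-10.4, 0.7, 7.6]
grip_width: 0.0001
finger_force: 4.7
```

```bash
cat > cw.py <<'E'
from h import *
a=cap('scene');g=cv2.cvtColor(a['frame'],cv2.COLOR_RGB2GRAY)
m=(g[225:330,265:350]<60).astype(np.uint8)
n,l,st,c=cv2.connectedComponentsWithStats(m);k=1+np.argmax(st[1:,4]);print('cw',st[k],c[k]+[265,225])
s=monitor.read_state();p=s['tcp_pos']-[.6555,.0215,0];print(s['time'],s['tcp_pos'],p[0]*.953-p[1]*.303,p[0]*.303+p[1]*.953,s['wrist_force'])
ex=np.array([.953,-.303,0]);O=np.array([.6555,.0215,0])
for t in np.arange(0,1.41,.2):
  w=lambda rx,rz:O+ex*(rx*np.cos(t)+rz*np.sin(t)+.085)+np.array([0,0,-rx*np.sin(t)+rz*np.cos(t)+.06])
  print(round(t,1),proj(a,w(.03,.085)).round())
E
python3 cw.py
```

```text
cw [ 15  21  41  35 929] [299.51453175 262.59203445]
13.25 [0.58924555 0.04203315 0.16057553] -0.06936203327286859 -0.0005070050100741234 [-3.84589786  0.312423    4.24456596]
0.0 [[294. 247.]]
0.2 [[298. 256.]]
0.4 [[301. 264.]]
0.6 [[304. 273.]]
0.8 [[306. 281.]]
1.0 [[307. 288.]]
1.2 [[306. 294.]]
1.4 [[305. 298.]]
```

In contact and following: the counterweight shows about 0.36 rad. I'll keep going past balance.

>>> jog_arm(
  targets=[
    {"translation": [-9,0,-8],"twist": 0},
    {"translation": [-17,0,-15],"twist": 0},
    {"translation": [-26,0,-22],"twist": 0},
    {"translation": [-36,0,-29],"twist": 0},
    {"translation": [-46,0,-35],"twist": 0},
    {"translation": [-56,0,-40],"twist": 0},
    {"translation": [-67,0,-44],"twist": 0},
    {"translation": [-78,0,-48],"twist": 0},
    {"translation": [-89,0,-51],"twist": 0},
    {"translation": [-100,0,-54],"twist": 0},
  ],
)

```text
time: 14.5
tcp_pos: [0.6866, 0.0114, 0.2128]
ee_rot: [0.153, 0.988, 0.0, 0.0]
wrist_force: [-0.4, -0.3, 0.9]
grip_width: 0.0
finger_force: 0.0
```

```bash
python3 cw.py | head -2
```

```text
cw [ 21  46  41  35 593] [307.50421585 288.13153457]
14.55 [0.68797759 0.01076255 0.21319091] 0.03420458997512423 -0.00039207730555265025 [ 0.7556877  -0.976874    0.33896613]
```

Past balance (about 1.0 rad) and tipping by itself. I'll retreat to in front of the mould and open the fingers so that the push has two contact points.

>>> jog_arm(
  targets=[
    {"translation": [15,0,0],"twist": 0},
    {"translation": [45,0,0],"twist": 0},
    {"translation": [85,0,0],"twist": 0},
    {"translation": [130,2,0],"twist": 0},
    {"translation": [175,4,15],"twist": 0},
    {"translation": [215,4,45],"twist": 0},
    {"translation": [238,4,85],"twist": 0},
    {"translation": [243,4,125],"twist": 0},
    {"translation": [243,4,160],"twist": 0},
    {"translation": [243,4,175],"twist": 0},
  ],
  fingers=85,
)

```text
time: 15.8
tcp_pos: [0.4539, 0.0891, 0.0359]
ee_rot: [0.153, 0.988, -0.0, -0.002]
wrist_force: [0.2, -0.1, -0.6]
grip_width: 0.0849
finger_force: 0.0
```

```bash
cat >> cw.py <<'E'
cv2.imwrite('pics/j.png',cv2.resize(a['frame'][70:310,140:340,::-1],(500,600),interpolation=cv2.INTER_CUBIC))
g2=lambda P:((proj(a,P)-[140,70])*2.5).round().tolist()
ey=np.array([.303,.953,0]);q=np.array(s['tcp_pos'])
for z in (.029,.042): print(z,[g2(q+ey*y+[0,0,z]) for y in(-.05,.05)])
E
python3 cw.py
```

```text
cw [ 20  56  40  36 586] [302.38054608 299.01877133]
15.85 [0.45337357 0.08902123 0.03505292] -0.21308541962908814 0.0031034286655555465 [-0.76163171 -0.37439498 -0.3631432 ]
0.0 [[294. 247.]]
0.2 [[298. 256.]]
0.4 [[301. 264.]]
0.6 [[304. 273.]]
0.8 [[306. 281.]]
1.0 [[307. 288.]]
1.2 [[306. 294.]]
1.4 [[305. 298.]]
0.029 [[[168.0, 281.0]], [[256.0, 251.0]]]
0.042 [[[167.0, 271.0]], [[256.0, 241.0]]]
```

View pics/j.png

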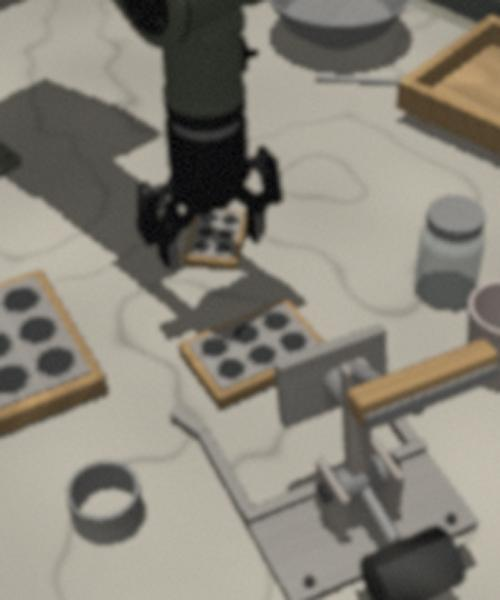

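The arm is fully raised (bar at (425,375), counterweight down at the back), with the open fingertips at (165,265) and (258,238), about 45 mm above the TCP. Next I'll lower and push.

>>> jog_arm(
  targets=[
    {"translation": [0,0,12],"twist": 0},
    {"translation": [0,0,28],"twist": 0},
    {"translation": [0,0,42],"twist": 0},
    {"translation": [0,0,52],"twist": 0},
    {"translation": [0,0,58],"twist": 0},
    {"translation": [0,0,62],"twist": 0},
    {"translation": [0,0,65],"twist": 0},
    {"translation": [0,0,67],"twist": 0},
    {"translation": [0,0,68],"twist": 0},
    {"translation": [0,0,68],"twist": 0},
  ],
)

```text
time: 17.1
tcp_pos: [0.4556, 0.0891, -0.0302]
ee_rot: [0.153, 0.988, 0.0, 0.0]
wrist_force: [0.1, 0.9, -0.5]
grip_width: 0.0853
finger_force: 0.0
```

>>> jog_arm(
  targets=[
    {"translation": [-6,0,0],"twist": 0},
    {"translation": [-14,0,0],"twist": 0},
    {"translation": [-22,0,0],"twist": 0},
    {"translation": [-29,0,0],"twist": 0},
    {"translation": [-35,0,0],"twist": 0},
    {"translation": [-41,0,0],"twist": 0},
    {"translation": [-47,0,0],"twist": 0},
    {"translation": [-54,0,0],"twist": 0},
    {"translation": [-61,0,0],"twist": 0},
    {"translation": [-68,0,0],"twist": 0},
  ],
)

```text
time: 18.35
tcp_pos: [0.521, 0.0681, -0.0305]
ee_rot: [0.153, 0.988, -0.0, 0.0]
wrist_force: [-2.1, -0.1, -0.8]
grip_width: 0.0855
finger_force: 1.0
```

```bash
cat > tm.py <<'E'
from h import *
b=cap('top');s=monitor.read_state();p=s['tcp_pos']-[.6555,.0215,0];print(s['time'],s['tcp_pos'],p[0]*.953-p[1]*.303,p[0]*.303+p[1]*.953,s['wrist_force'])
a=cap('scene')
hsv=cv2.cvtColor(a['frame'],cv2.COLOR_RGB2HSV)
m=cv2.inRange(hsv,(8,80,60),(25,255,255));cv2.imwrite('pics/m.png',m)
n,l,st,c=cv2.connectedComponentsWithStats(m)
for k in range(1,n):
  if st[k,4]>25 and 200<c[k][0]<345 and 120<c[k][1]<320: print(st[k])
ex=np.array([.953,-.303,0]);ey=np.array([.303,.953,0]);O=np.array([.6555,.0215,0])
X=p[0]*.953-p[1]*.303+.011
print('mould expected corners (FL,FR,BL,BR top)',[proj(a,O+ex*x+ey*(y+.005)+[0,0,.02]).round().tolist() for x in(X,X+.088) for y in(.065,-.065)])
E
python3 tm.py
```

```text
18.4 [ 0.52241404  0.06778608 -0.03016375] -0.1408556018541414 0.003785588368416297 [-0.26033856 -0.62680313 -0.40856753]
[214 171   8   6  28]
[279 206  60  33 658]
[218 216  34  29 224]
mould expected corners (FL,FR,BL,BR top) [[[263.0, 200.0]], [[217.0, 218.0]], [[281.0, 223.0]], [[232.0, 242.0]]]
```

The mould is moving as expected, its visible edge matching the predicted corner at (217,218). I'll push on to the stop.

>>> jog_arm(
  targets=[
    {"translation": [-9,0,0],"twist": 0},
    {"translation": [-18,0,0],"twist": 0},
    {"translation": [-27,0,0],"twist": 0},
    {"translation": [-36,0,0],"twist": 0},
    {"translation": [-45,0,0],"twist": 0},
    {"translation": [-53,0,0],"twist": 0},
    {"translation": [-60,0,0],"twist": 0},
    {"translation": [-67,0,0],"twist": 0},
    {"translation": [-73,0,0],"twist": 0},
    {"translation": [-78,0,0],"twist": 0},
  ],
)

```text
time: 19.7
tcp_pos: [0.595, 0.0447, -0.0303]
ee_rot: [0.153, 0.988, -0.0, -0.0]
wrist_force: [-4.7, 1.3, 1.9]
grip_width: 0.0849
finger_force: 2.3
```

>>> jog_arm(
  targets=[
    {"translation": [-2,0,0],"twist": 0},
    {"translation": [-4,0,0],"twist": 0},
    {"translation": [-6,0,0],"twist": 0},
    {"translation": [-8,0,0],"twist": 0},
    {"translation": [-10,0,0],"twist": 0},
    {"translation": [-11,0,0],"twist": 0},
    {"translation": [-12,0,0],"twist": 0},
    {"translation": [-12,0,0],"twist": 0},
    {"translation": [-12,0,0],"twist": 0},
    {"translation": [-12,0,0],"twist": 0},
  ],
)

```text
time: 20.95
tcp_pos: [0.6027, 0.0423, -0.0306]
ee_rot: [0.153, 0.988, 0.0, -0.004]
wrist_force: [-11.9, 4.2, 9.3]
grip_width: 0.0853
finger_force: 6.0
```

```bash
python3 tm.py
```

```text
21.0 [ 0.60274935  0.04229245 -0.03056025] -0.05657148699216458 0.0038317580484182844 [-12.68029529   3.73201066   9.30079335]
[214 158  25  20 112]
[279 206  60  33 657]
[233 240  33  28 163]
mould expected corners (FL,FR,BL,BR top) [[[280.0, 222.0]], [[232.0, 241.0]], [[299.0, 247.0]], [[249.0, 269.0]]]
```

Against the stop (13 N at the expected x). I'll press slightly more to seat it flush, then withdraw.

>>> jog_arm(
  targets=[
    {"translation": [-2,0,0],"twist": 0},
    {"translation": [-4,0,0],"twist": 0},
    {"translation": [-4,0,0],"twist": 0},
    {"translation": [0,0,0],"twist": 0},
    {"translation": [10,0,0],"twist": 0},
    {"translation": [30,0,0],"twist": 0},
    {"translation": [60,0,0],"twist": 0},
    {"translation": [90,0,-15],"twist": 0},
    {"translation": [115,0,-50],"twist": 0},
    {"translation": [130,0,-90],"twist": 0},
  ],
)

```text
time: 22.3
tcp_pos: [0.4818, 0.0805, 0.0602]
ee_rot: [0.153, 0.988, -0.0, 0.001]
wrist_force: [0.7, -0.9, 0.8]
grip_width: 0.0849
finger_force: 0.0
```

>>> jog_arm(
  targets=[
    {"translation": [10,10,-20],"twist": 0},
    {"translation": [30,40,-40],"twist": 0},
    {"translation": [50,80,-60],"twist": 0},
    {"translation": [70,120,-80],"twist": 0},
    {"translation": [80,160,-80],"twist": 0},
    {"translation": [80,200,-80],"twist": 0},
    {"translation": [80,230,-80],"twist": 0},
    {"translation": [80,250,-80],"twist": 0},
    {"translation": [80,260,-80],"twist": 0},
    {"translation": [80,260,-80],"twist": 0},
  ],
)

```text
time: 23.55
tcp_pos: [0.4854, 0.3528, 0.1398]
ee_rot: [0.153, 0.988, 0.0, 0.001]
wrist_force: [-0.1, 0.9, 0.2]
grip_width: 0.0847
finger_force: 0.0
```

```bash
python3 cw.py|head -2; python3 - <<'E'
from h import *
b=cap('top')
im=cv2.convertScaleAbs(cv2.resize(b['frame'][78:228,200:340,::-1],None,fx=4,fy=4,interpolation=cv2.INTER_CUBIC),alpha=1.8)
h=cv2.cvtColor(im,cv2.COLOR_BGR2HSV);m=cv2.inRange(h,(8,80,60),(25,255,255))
n,l,st,c=cv2.connectedComponentsWithStats(m)
for k in range(1,n):
  if st[k,4]>150:
    pts=cv2.findContours((l==k).astype(np.uint8),0,1)[0][0]
    bx=cv2.boxPoints(cv2.minAreaRect(pts))
    W=np.array([onz(b,200+(u+.5)/4-.5,78+(v+.5)/4-.5,.022) for u,v in bx])-[.6555,.0215,.022]
    print(st[k],bx.round().tolist(),(np.c_[W[:,0]*.953-W[:,1]*.303,W[:,0]*.303+W[:,1]*.953]*1000).round().tolist())
E
```

```text
cw [ 20  56  40  36 720] [303.83194444 298.75416667]
23.6 [0.48508271 0.35225423 0.13966653] -0.2626262090267647 0.26357233924083556 [-0.90467615 -0.68113538 -0.49232871]
[ 163  218  223  184 5538] [[160.0, 342.0], [203.0, 216.0], [388.0, 279.0], [345.0, 405.0]] [[-47.0, 69.0], [42.0, 69.0], [40.0, -60.0], [-48.0, -59.0]]
```

The mould's rear edge, (203,216)–(388,279), lies along the stop line to within 2 px. The arm is still raised and the robot is clear.

```bash
python3 -c "
from station import bot
print(bot.hand_in())"
```

```text
the job is handed in; nothing more can be done
None
```

The job is handed in at about 24 s: the press arm stays raised at its 1.4 rad stop, and the mould is between the guides, flush with the back stop to within what the camera can show; two early tries slid over the bar before the third raised it.

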